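# Wedge the specimen shelf's brass gate shut

### The job

The catch on the little brass gate of the red specimen shelf is worn out and the gate hangs ajar. Swing the gate shut, then take the thick wooden door wedge (not the thin shim or the square-ended offcut) and tap it straight in from the front, thin end first, under the half of the gate away from the hinge, until it jams tight; let go and leave it there holding the gate shut.

Things in the scene. Friction and masses are not known exactly. Their poses are not given: they have to be found in the camera images.
- wedge_mid (a point): Thick wooden door wedge lying flat: 120 mm long, 32 wide, 4 high at the thin end rising evenly to 32 at the heel. A thin shim (12 mm heel) and a rectangular offcut (24 high) of the same length, width and wood lie in any order beside it. Point: mid length and width, 9 mm above its underside; x to the thin end, z up. Grip across the width 30 mm towards the heel (25 high there).
- cabinet: Fixed red open-topped shelf. Its floor board, 10 mm thick, juts 140 mm out before the gate as a ledge; walls 85 mm high. Origin: on the table, under the middle of the shut gate; x into the shelf, y to the hinge side, z up. The shut gate stands at x = 0 from y = +150 mm (hinge) to -150 (free end). Behind its free half 60 mm is clear.
- gate (a joint): Angle of the brass gate, rad: 0 shut against its stop, grows as the free end swings out to the cabinet's -x (starts 0.25 to 0.5). Under 1 N moves it; it stays where left. 300 mm long, 12 thick, close-set bars between two rails, top 88 mm above the table; flat underside 16 mm above the ledge. It cannot rise.
- gate_foot (a point): Point on the gate's underside, mid thickness, 240 mm from the hinge, 60 from the free end: a good place for the wedge. Moves with the gate; when shut at x = 0, y = -90, z = 26 mm in the cabinet's frame. The wedge bites when its middle is about 15 mm before (-x of) it; a push of 10 to 15 N then jams it.
Mind the look-alikes: they are no part of the job. What is shaped like the part that bears wedge_mid but green is not meant.

How it is judged:
By the outcome, as a careful person would: the job done as asked, in the order asked, and still so for the second after the job is handed in, with the robot touching nothing.
It also fails if it takes over 61 s, if anything falls off the work surface, if the arm or the gripper's body presses on something with over 40 N, if the wrist force passes 120 N, or if a joint passes its speed limit or range.

### The arm

A 7-joint arm with a two-finger parallel gripper is mounted at the origin on the work surface. World frame = base frame: x ahead of the robot, y to its left, z up, the work surface at z = 0. Lengths are in m, angles in rad, forces in N, time in s.
With the tool pointing down it reaches from about 0.425 to 0.925 m from the base axis. Payload 6.8 kg.
Tool frame: the origin (TCP) lies between the finger pads; the fingertips stand 19 mm ahead of it and the grasp point (between the pads) is the TCP; y points along the fingers, z is the direction in which the jaws open and shut, and the axes are right-handed (so a half turn about y gives the same grasp; the last joint's range is limited). The gripper opens to 85 mm and grips with 20 to 120 N. Pads are 22 mm wide; open, the fingers measure 114 mm over their backs; the gripper's body (76 mm by 85 mm) begins 54 mm behind the grasp point. The pads swing forward as they close: fully open they stand 13 mm farther back than shut.
Start: joints at [-1.334, 0.477, 0.022, 1.555, -0.011, 1.109, -0.083], TCP at [0.228, 0.635, 0.212] pointing down, gripper open.
Joint ranges: [-2.96, 2.96], [-0.34, 2.1], [-1.41, 1.46], [0.24, 2.44], [-1.37, 4.51], [0.17, 1.92], [-2.96, 2.96]. Speed limits (rad/s): [2.39, 2.39, 3.14, 3.14, 3.14, 3.14, 3.14].

### API

Orientations are given as a rotation vector (axis times angle).
In Python, from workcell import robot, jaws, viewer gives the robot as it stands. Calls block until the motion is done:
- robot.move_to(position, orientation): joint-space move of the TCP to a pose.
- robot.move_l(position, rot=None, speed=0.15, stop_force=None): straight line of the TCP; rot=None keeps the orientation; speed is the mean speed in m/s. With stop_force (N) it stops when the force on the tool has changed by that much, and returns True; else False.
- robot.set_joints(angles): joint-space move.
- jaws.grip(opening, force=None): opening from 0.0 (shut) to 1.0 (fully open); force is the grip in N (None keeps the last); returns when the fingers have stopped.
- robot.dwell(seconds).
- robot.inverse_kinematics(position, orientation): joint angles nearest the present ones, or None.
- viewer.snapshot(name): name is "scene" or "side" or "wrist"; returns the picture (384x512x3 uint8, red, green, blue); there is no depth.
- viewer.camera_model(name): a dict with "fx", "fy", "cx", "cy" (pixels), "cam_to_world" (4x4, takes a point from camera to world coordinates); the wrist camera has in their place "mount" (4x4, takes a point from camera to tool coordinates, whose origin is the TCP and whose axes are the tool frame's). Camera axes: x right, y up, looking along -z (the intrinsics and any distortion apply to the point x, -y, -z); pixel columns grow to the right and rows downward; lengths in m; the calibration is good to about 2 mm. A picture is of the moment at which its call begins: read the wrist's pose just before it. camera_model takes no time and is no camera call.
A pose or a line that the arm cannot do raises robot.MotionError and nothing moves.
- robot.hand_in(): hands the job in, once; it reports no verdict.
Readings, each from a call of its own:
- robot.read_t(): time.
- robot.read_qpos(): joint angles.
- robot.read_qd(): joint speeds.
- robot.read_joint_efforts(): joint torques, N m.
- robot.read_tcp_pos(): TCP position.
- robot.read_eef_rot(): TCP orientation.
- robot.read_force(): force on the tool from outside, world axes, zero at the start.
- robot.read_moment(): the same for the moment, N m.
- robot.read_finger_gap(): opening from 0.0 (shut) to 1.0 (fully open).
Only numpy, scipy, OpenCV 4.12 (cv2) and the standard library are available. Lean on these libraries where they do the work, as an engineer would, in place of code of your own. Each camera call takes 0.05 s, during which the arm holds its last target. There are 200 camera calls.

## Working session

There is one attempt and no reset: what is moved stays moved. The work goes in short steps, each a Python script; the robot and the scene stay as the last script left them, time stands still between calls to the robot, and variables do not carry over. Pictures are saved under pics/ and viewed, about 8 in all and at most 12, crops included, and the job is handed in when it is done.

```bash
ls; mkdir -p pics; python3 - <<'E'
from workcell import robot,jaws,viewer
import cv2,numpy as np
for n in("scene","side"):
    im=viewer.snapshot(n); cv2.imwrite(f"pics/{n}0.png",im[:,:,::-1]); m=viewer.camera_model(n); print(n,{k:(np.round(v,4).tolist()) for k,v in m.items()})
m=viewer.camera_model("wrist"); print({k:(np.round(v,4).tolist()) for k,v in m.items()})
print(robot.read_t(),robot.read_tcp_pos(),robot.read_eef_rot())
a=cv2.imread("pics/scene0.png");b=cv2.imread("pics/side0.png")
cv2.imwrite("pics/a.png",cv2.resize(a,(800,600),interpolation=cv2.INTER_CUBIC));cv2.imwrite("pics/b.png",cv2.resize(b,(800,600),interpolation=cv2.INTER_CUBIC))
E
```

```text
pics
scene {'fx': 478.127, 'fy': 478.127, 'cx': 259.5134, 'cy': 189.5717, 'cam_to_world': [[0.7239, -0.4165, 0.55, 1.3216], [0.6899, 0.4331, -0.5801, -0.8775], [0.0034, 0.7993, 0.6009, 0.9451], [0.0, 0.0, 0.0, 1.0]]}
side {'fx': 496.7116, 'fy': 496.7116, 'cx': 255.3381, 'cy': 189.3968, 'cam_to_world': [[0.8551, 0.3628, -0.3704, 0.0088], [-0.5184, 0.5811, -0.6274, -0.8323], [-0.0124, 0.7285, 0.6849, 0.9433], [0.0, 0.0, 0.0, 1.0]]}
{'fx': 304.6938, 'fy': 304.6938, 'cx': 255.3522, 'cy': 190.3888, 'mount': [[-0.001, -0.9448, -0.3276, -0.0852], [-0.0004, 0.3276, -0.9448, -0.1623], [1.0, -0.0008, -0.0007, 0.0004], [0.0, 0.0, 0.0, 1.0]]}
0.1 [0.2279818  0.63475305 0.21120538] [-1.55545681  0.27074654 -0.27047295]
```

View pics/a.png

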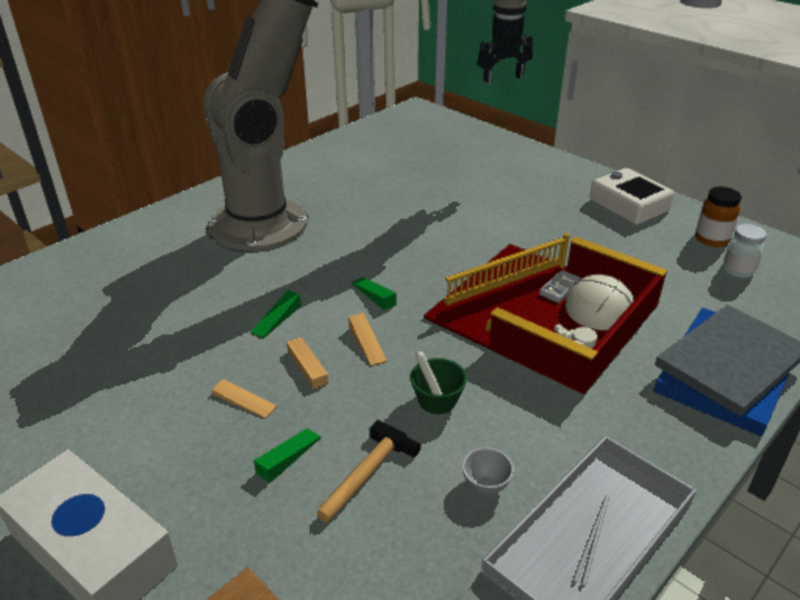

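View pics/b.png

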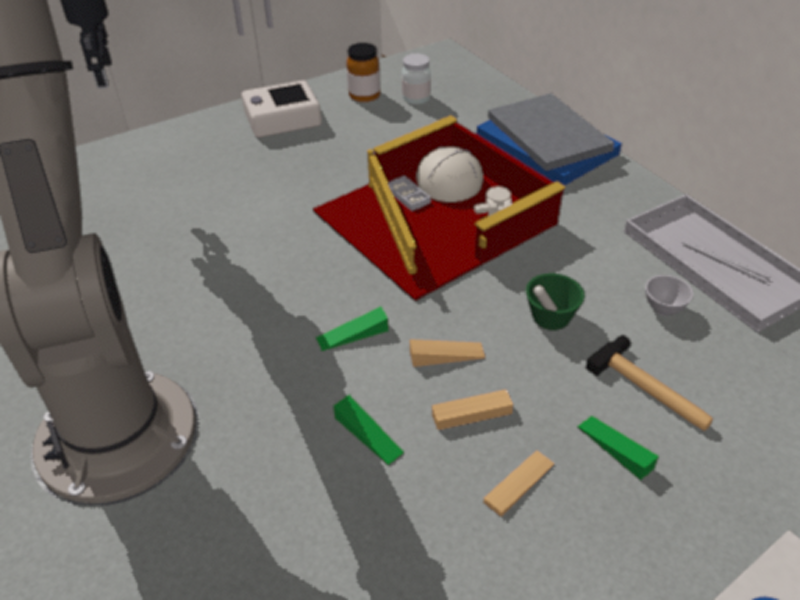

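The scene image shows three wooden pieces: A (245,398), B (307,362) and C (367,338). In the side view C at (447,353) has a tall left end that tapers, so it is probably the wedge. B looks like the offcut and A the shim. The gate is ajar on the shelf's robot-facing side. Next I triangulate coarse positions.

```bash
cat > h.py <<'E'
import numpy as np,cv2
from workcell import robot,jaws,viewer
from scipy.spatial.transform import Rotation as R
def cam(name,pose=None):
    m=viewer.camera_model(name)
    if name=="wrist":
        T=np.eye(4);T[:3,:3]=R.from_rotvec(pose[1]).as_matrix();T[:3,3]=pose[0];T=T@np.array(m["mount"])
    else: T=np.array(m["cam_to_world"])
    return m,T
def proj(c,P):
    m,T=c; p=(np.atleast_2d(P)-T[:3,3])@T[:3,:3]
    return np.c_[m["cx"]+m["fx"]*p[:,0]/-p[:,2], m["cy"]-m["fy"]*p[:,1]/-p[:,2]]
def ray(c,uv):
    m,T=c; d=T[:3,:3]@np.array([(uv[0]-m["cx"])/m["fx"],-(uv[1]-m["cy"])/m["fy"],-1.]); return T[:3,3],d/np.linalg.norm(d)
def tri(cs,uvs):
    A=np.zeros((3,3));b=np.zeros(3);rs=[ray(c,u) for c,u in zip(cs,uvs)]
    for o,d in rs: M=np.eye(3)-np.outer(d,d);A+=M;b+=M@o
    X=np.linalg.solve(A,b); return X,max(np.linalg.norm((np.eye(3)-np.outer(d,d))@(X-o)) for o,d in rs)
def onz(c,uv,z): o,d=ray(c,uv); return o+d*(z-o[2])/d[2]
def rot(ax,ay=(0,0,-1)):
    """tool y = ay (down), tool z = jaw axis ax"""
    z=np.array(ax,float);z/=np.linalg.norm(z);y=np.array(ay,float);return R.from_matrix(np.c_[np.cross(y,z),y,z]).as_rotvec()
E
python3 - <<'E'
from h import *
s,d=cam("scene"),cam("side"); k=.64
for n,a,b in [("ledgeFree",(427,317),(418,298)),("ledgeHinge",(512,247),(316,210)),("gatefreeTop",(447,277),(412,246)),("hingeTop",(566,238),(371,155)),("wallfreeTop",(492,314),(481,226)),
 ("C thin?",(375,363),(485,350)),("Cother",(357,317),(411,345)),("A1",(272,410),(548,458)),("A2",(215,388),(492,503))]:
    X,e=tri([s,d],[np.array(a)*k,np.array(b)*k]); print(n,X.round(4),round(e,4),round(np.hypot(*X[:2]),3))
for n,c,u in [("B",s,(307,362)),("C",s,(367,338)),("B",d,(472,410)),("C",d,(447,353)),("green",s,(376,292))]: print(n,onz(c,np.array(u)*k,.015).round(3))
E
```

```text
ledgeFree [0.5422 0.0065 0.0058] 0.0017 0.542
ledgeHinge [0.5072 0.3354 0.0032] 0.0017 0.608
gatefreeTop [0.5555 0.0477 0.0899] 0.0019 0.558
hingeTop [0.6399 0.3383 0.0852] 0.0015 0.724
wallfreeTop [0.6882 0.0263 0.087 ] 0.0027 0.689
C thin? [ 0.5662 -0.162   0.0089] 0.0008 0.589
Cother [ 0.4596 -0.1056  0.0284] 0.0019 0.472
A1 [ 0.5226 -0.3739  0.0054] 0.0037 0.643
A2 [ 0.4064 -0.403   0.0098] 0.005 0.572
B [ 0.479 -0.253  0.015]
C [ 0.509 -0.128  0.015]
B [ 0.474 -0.255  0.015]
C [ 0.507 -0.138  0.015]
green [ 0.416 -0.012  0.015]
```

```bash
cat >> h.py <<'E'
def shot(n):
    pose=(np.array(robot.read_tcp_pos()),np.array(robot.read_eef_rot())); im=viewer.snapshot("wrist")
    cv2.imwrite(f"pics/{n}.png",im[:,:,::-1]); np.save(f"pics/{n}.npy",np.array(pose)); return im
def wcam(n): return cam("wrist",np.load(f"pics/{n}.npy"))
E
python3 - <<'E'
from h import *
r=rot((-.106,.994,0))
robot.move_to([.50,.35,.30],r); robot.move_to([.53,.05,.22],r); robot.dwell(.2); shot("w1")
robot.move_to([.50,-.08,.20],r); robot.dwell(.2); shot("w2")
print(robot.read_t(),robot.read_qpos().round(2),robot.read_tcp_pos())
a=[cv2.imread(f"pics/w{i}.png") for i in(1,2)]
for i in(0,1): cv2.imwrite(f"pics/wb{i+1}.png",cv2.resize(a[i],(800,600),interpolation=cv2.INTER_CUBIC))
E
```

```text
3.8917 [-0.21  0.21  0.28  1.98 -0.07  0.96  1.79] [ 0.50051675 -0.07868554  0.20009252]
```

View pics/wb1.png

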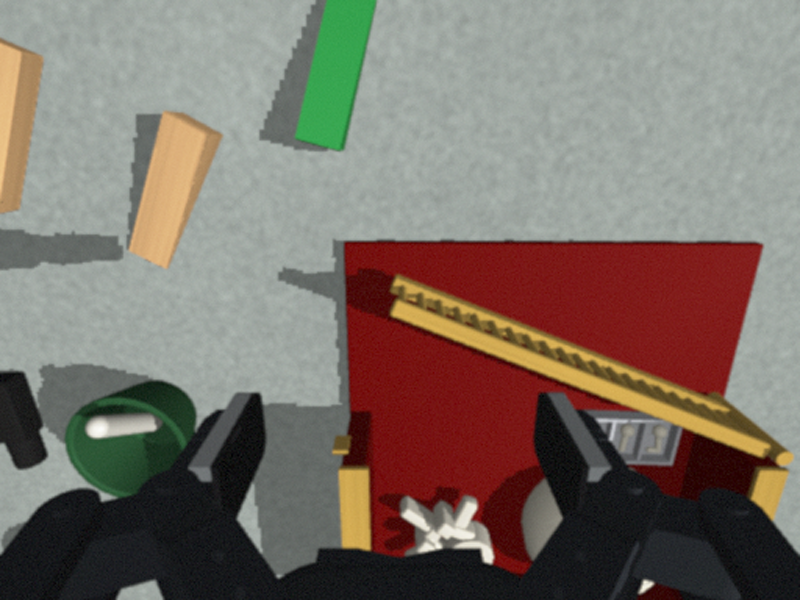

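View pics/wb2.png

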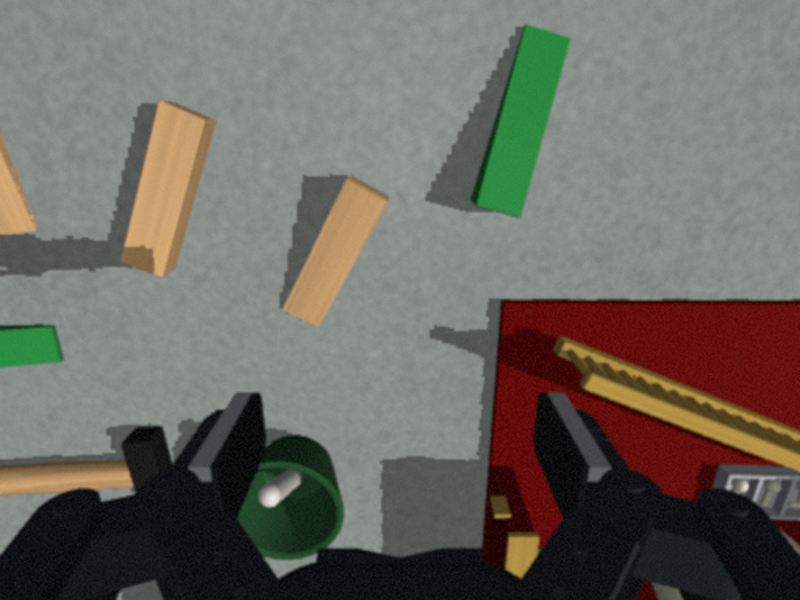

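Both wrist views show the wedge, at (175,190) in w1 and (335,250) in w2, with its heel towards the robot. The ledge's front corners are at (343,241) and (761,243) in w1, and (502,300) in w2. The gate's free end is at about (395,285) in w1. I'll zoom in on the wedge corners.

```bash
python3 - <<'E'
import cv2,numpy as np
def c(n,x,y,w=80,h=60):
    im=cv2.imread(f"pics/{n}.png")[y:y+h,x:x+w]; im=cv2.resize(im,None,fx=5,fy=5,interpolation=cv2.INTER_NEAREST)
    for i in range(0,w,10): cv2.putText(im,str(x+i),(i*5,10),0,.3,(0,0,0));cv2.line(im,(i*5,12),(i*5,16),(0,0,0))
    for i in range(0,h,10): cv2.putText(im,str(y+i),(0,i*5+4),0,.3,(0,0,255))
    return im
cv2.imwrite("pics/m.png",np.vstack([np.hstack([c("w1",72,62,80,120),c("w2",170,105,80,120)])]))
E
```

```text
(no output)
```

View pics/m.png

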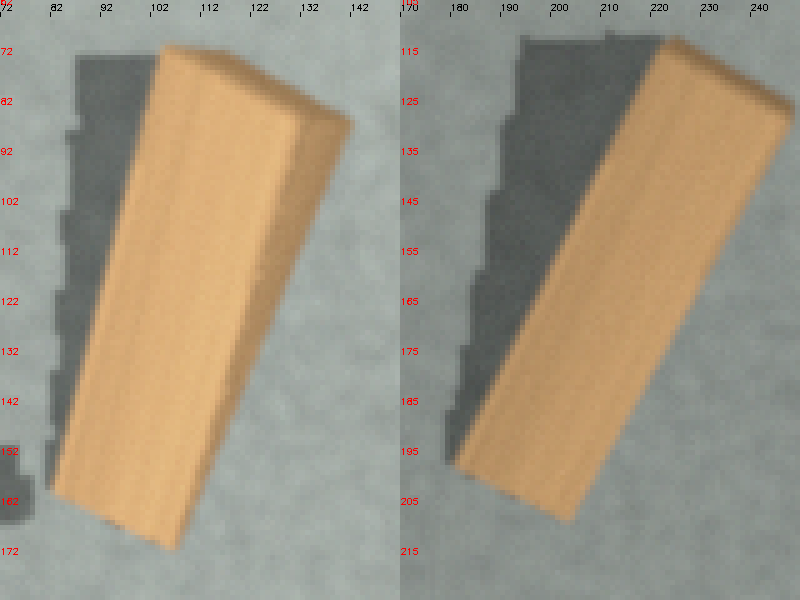

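In the zoom the taper is clear (heel 32 high with its side face visible), so C is the thick wedge. I read its four top-face corners in both views.

```bash
python3 - <<'E'
from h import *
a,b=wcam("w1"),wcam("w2");P={}
for n,u,v in [("HL",(104,71.6),(223.6,113.4)),("HR",(131.4,85),(248.2,128.6)),("TL",(82.4,160),(181,198.2)),("TR",(107,172),(204,209.4))]:
    X,e=tri([a,b],[u,v]);P[n]=X;print(n,X.round(4),round(e,4), onz(a,u,.032 if n[0]=="H" else .004).round(4),onz(b,v,.032 if n[0]=="H" else .004).round(4))
H=(P["HL"]+P["HR"])/2;T=(P["TL"]+P["TR"])/2;print("len",np.linalg.norm((T-H)[:2]),"w",np.linalg.norm(P["HL"]-P["HR"]),np.linalg.norm(P["TL"]-P["TR"]),"mid",(H+T)/2,"dir",(T-H)/np.linalg.norm((T-H)[:2]))
k=.64
X,e=tri([a,b],[np.array((343,241))*k,np.array((502,300))*k]);print("ledgeF tri",X,e)
F=onz(a,np.array((343,241))*k,.01);G=onz(a,np.array((761,243))*k,.01);F2=onz(b,np.array((502,300))*k,.01)
y=(G-F)/np.linalg.norm(G-F);x=np.array([y[1],-y[0],0]);print(F,F2,G,np.linalg.norm(G-F),"x",x)
O=(F+G)/2+.14*x;print("O",O)
for n,c,u,z in [("gate far top corner",a,(398,278),.088),("gate free inner",a,(392,310),.088),("hinge",a,(785,457),.088),("freewall",a,(355,467),.095)]:
    p=onz(c,np.array(u)*k,z)-O;print(n,(p@x).round(4),(p@y).round(4))
E
```

```text
HL [ 0.449  -0.117   0.0369] 0.0013 [ 0.4504 -0.1196  0.032 ] [ 0.4482 -0.1172  0.032 ]
HR [ 0.4608 -0.0897  0.0348] 0.0 [ 0.4609 -0.0908  0.032 ] [ 0.4612 -0.0897  0.032 ]
TL [ 0.5595 -0.1647  0.0055] 0.0002 [ 0.5597 -0.1654  0.004 ] [ 0.5603 -0.1651  0.004 ]
TR [ 0.5727 -0.1356  0.003 ] 0.0001 [ 0.5723 -0.1351  0.004 ] [ 0.5724 -0.1355  0.004 ]
len 0.12060461980659508 w 0.02979379164211712 0.03201394673546638 mid [ 0.51049289 -0.12675345  0.02005256] dir [ 0.92174437 -0.38779804 -0.26150878]
ledgeF tri [0.53208413 0.00765263 0.00752537] 0.0003638811019508507
[0.53187325 0.00778792 0.01      ] [0.5309068  0.00705672 0.01      ] [0.49710426 0.33903358 0.01      ] 0.3330654092712903 x [0.99453635 0.10439087 0.        ]
O [0.65372385 0.18802547 0.01      ]
gate far top corner -0.1331 -0.1227
gate free inner -0.111 -0.1265
hinge 0.0041 0.1649
freewall 0.0089 -0.1534
```

```bash
cat >> h.py <<'E'
O=np.array([.6535,.188,0]);ex=np.array([.9945,.1044,0]);ey=np.array([-.1044,.9945,0])
def cab(x,y,z): return O+x*ex+y*ey+np.array([0,0,z])
def tocab(p): p=np.array(p)-O; return np.array([p@ex,p@ey,p[2]])
RC=rot(ey)
E
python3 - <<'E'
from h import *
jaws.grip(0.0,force=40)
robot.move_to(cab(-.19,-.115,.15),RC); robot.move_l(cab(-.19,-.115,.065),speed=.2)
print(robot.read_force().round(2),robot.read_finger_gap())
r=robot.move_l(cab(-.03,-.115,.065),speed=.1,stop_force=10); print(r,tocab(robot.read_tcp_pos()).round(4),robot.read_force().round(2))
if not r:
    r=robot.move_l(cab(.0,-.115,.065),speed=.03,stop_force=5); print(r,tocab(robot.read_tcp_pos()).round(4),robot.read_force().round(2))
robot.move_l(cab(-.12,-.115,.065),speed=.2)
robot.move_l(cab(-.14,-.115,.2),speed=.3); shot("w3"); print(robot.read_t(),robot.read_force())
im=cv2.imread("pics/w3.png");cv2.imwrite("pics/wb3.png",cv2.resize(im,(800,600)))
E
```

```text
[ 0.79  0.16 -0.14] 0.0013563102489794509
False [-0.0304 -0.1149  0.0651] [-0.29 -0.31 -0.23]
True [-0.0161 -0.1151  0.0641] [-0.51 -0.27  0.26]
9.5417 [ 0.51552194 -0.63738464  0.9075077 ]
```

View pics/wb3.png

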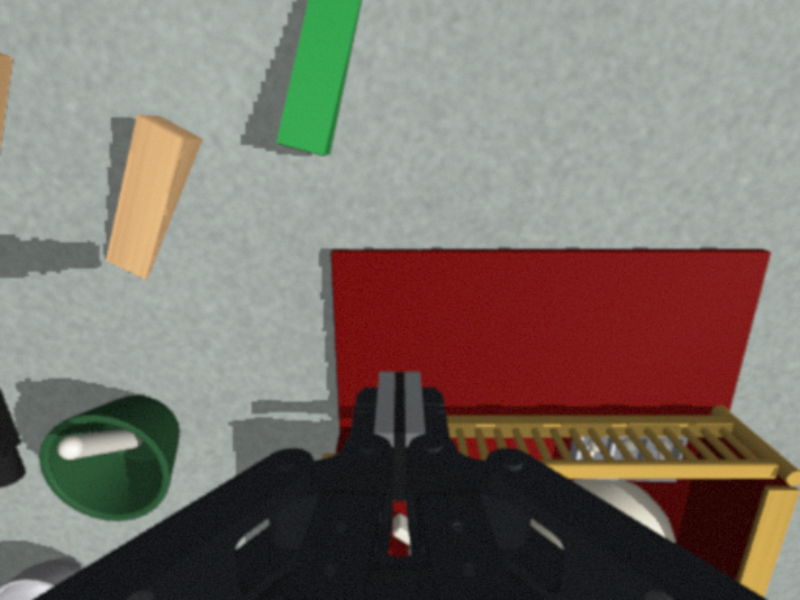

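The gate is shut: both rails lie across the ledge at row ~420 with no gap. The push stopped at x=-0.016, where -0.017 was expected. Now I'll grasp the wedge.

```bash
python3 - <<'E'
from h import *
d=np.array([.9217,-.3878,0]);d/=np.linalg.norm(d);rw=rot((-d[1],d[0],0))
g=np.array([.5105,-.1268,0])-.035*d
jaws.grip(.8)
robot.move_to(g+[0,0,.14],rw); robot.move_l(g+[0,0,.023],speed=.15)
jaws.grip(0,force=60); print("gap",robot.read_finger_gap(),"(0.376 = 32mm)",robot.read_tcp_pos(),robot.read_force().round(2))
robot.move_l(g+[0,0,.16],speed=.2); print("gap",robot.read_finger_gap())
robot.move_to(cab(-.035-.085,-.09,.15),RC); robot.dwell(.2)
shot("w4"); s=viewer.snapshot("side"); print(robot.read_t(),robot.read_qpos().round(2),tocab(robot.read_tcp_pos()))
w=cv2.imread("pics/w4.png"); s=s[:,:,::-1]
cv2.imwrite("pics/m4.png",np.hstack([cv2.resize(w[150:384,130:384],None,fx=1.5,fy=1.5),cv2.resize(s[60:294,130:384],None,fx=1.5,fy=1.5)]))
E
```

```text
gap -0.004383576012862901 (0.376 = 32mm) [ 0.47823444 -0.11323214  0.02301872] [ 0.99 -0.44 -0.11]
gap -0.0011384459020441055
14.5417 [-0.42  0.34  0.19  1.93 -0.08  0.88  1.48] [-0.12011038 -0.09138463  0.15022995]
```

View pics/m4.png

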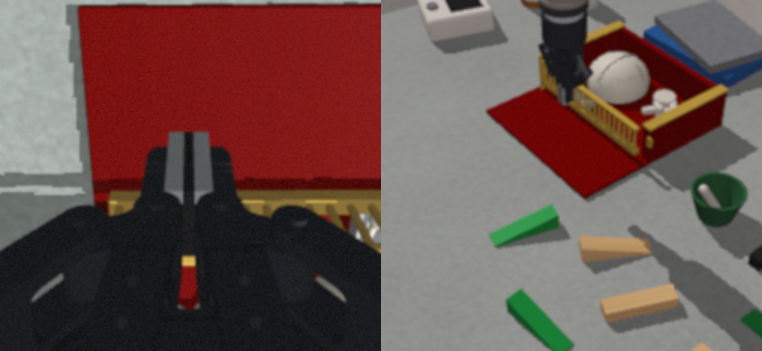

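The grasp missed. The fingers are shut and empty, and the wedge still lies at (612,248) in the side half, apparently undisturbed. I'll look for the cause by comparing before and after, and by checking where the TCP and tips project in the wrist image.

```bash
python3 - <<'E'
from h import *
d=np.array([.9217,-.3878,0]);d/=np.linalg.norm(d);rw=rot((-d[1],d[0],0))
m=viewer.camera_model("wrist");c=(m,np.array(m["mount"]))
print("tool pts px800:",{k:(proj(c,p)/.64).round(0).tolist() for k,p in dict(tcp=(0,0,0),tip=(0,.019,0),tipx=(.011,.019,0)).items()})
g=np.array([.5105,-.1268,0])-.035*d
robot.move_to(g+[0,0,.15],rw); robot.dwell(.2); shot("w5"); print(robot.read_t(), robot.read_tcp_pos())
s=viewer.snapshot("side")[:,:,::-1]; s0=cv2.imread("pics/side0.png")
c5=wcam("w5");L=np.array([-d[1],d[0],0]);mid=np.array([.5105,-.1268,0])
im=cv2.imread("pics/w5.png")
big=cv2.resize(im,None,fx=1.5,fy=1.5)
for sx,z in((-.06,.032),(.06,.004)):
  for sy in(-.016,.016):
    p=proj(c5,mid+sx*d+sy*L+[0,0,z])[0]*1.5; cv2.circle(big,(int(p[0]),int(p[1])),3,(255,0,0),1)
p=proj(c5,g+[0,0,.023])[0]*1.5;cv2.circle(big,(int(p[0]),int(p[1])),4,(0,0,255),1)
out=np.zeros((600,800,3),np.uint8);out[:,:500]=cv2.resize(big,None,fx=1,fy=1)[:576,130:630][:600] if False else np.vstack([big[:576,130:630],np.zeros((24,500,3),np.uint8)])
o1=[cv2.resize(x[190:310,230:380],(300,240)) for x in(s0,s)]
out[:240,500:]=o1[0];out[250:490,500:]=o1[1];cv2.imwrite("pics/m5.png",out)
E
```

```text
tool pts px800: {'tcp': [[397.0, 369.0]], 'tip': [[397.0, 347.0]], 'tipx': [[397.0, 371.0]]}
15.6417 [ 0.47893199 -0.1117444   0.14988551]
```

View pics/m5.png

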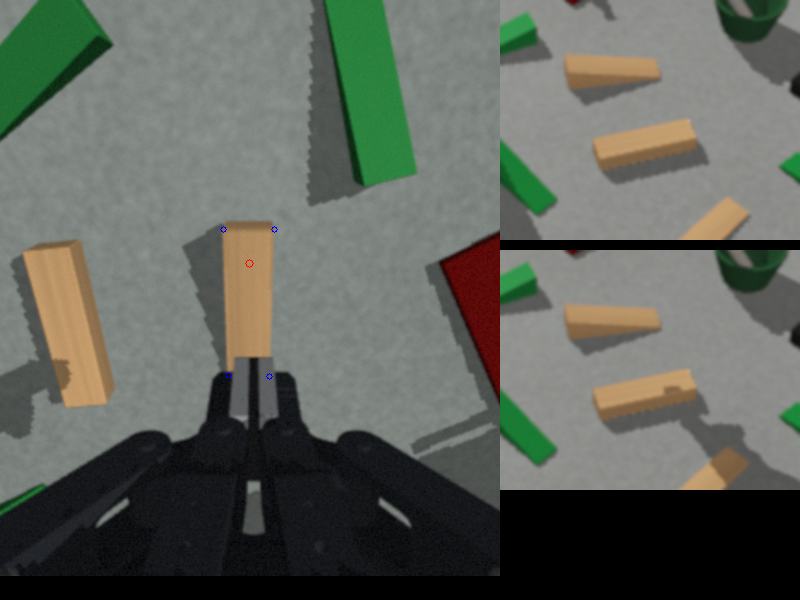

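The overlay (blue circles) sits on the untouched wedge, so its pose is right. The visible fingertips, at row ~372 of 600, lie lower than the stated tip should project (323–371). I'll check the real tip height using the fixed camera.

```bash
python3 - <<'E'
from h import *
# w4 pose: tip seen in side at px (254,128.7)
p,r=np.load("pics/w4.npy");M=R.from_rotvec(r).as_matrix();s=cam("side");c=wcam("w4")
print("toolaxes\n",M.round(3))
for y in(-.04,-.03,-.02,-.01,0,.01,.02): print(y,proj(s,p+M@[0,y,0]).round(1),(proj(c,p+M@[-.011,y,0])/.64).round(0),(proj(c,p+M@[.011,y,0])/.64).round(0))
for n in("scene","side"): cv2.imwrite(f"pics/{n}5.png",viewer.snapshot(n)[:,:,::-1])
p=np.array(robot.read_tcp_pos());out=[]
for n in("scene","side"):
    im=cv2.imread(f"pics/{n}5.png");q=proj(cam(n),[p+M@[0,y,0] for y in(-.02,0,.019)]).round().astype(int);x,y=q[1]
    cr=cv2.resize(im[y-40:y+40,x-32:x+33],None,fx=6,fy=6,interpolation=cv2.INTER_CUBIC)
    for a,col in zip(q,((0,255,0),(0,0,255),(255,0,0))): cv2.circle(cr,(int((a[0]-x+32)*6+3),int((a[1]-y+40)*6+3)),4,col,-1)
    out.append(cr)
cv2.imwrite("pics/m6.png",np.hstack(out))
E
```

```text
toolaxes
 [[ 0.995  0.    -0.101]
 [ 0.101 -0.001  0.995]
 [ 0.    -1.    -0.001]]
-0.04 [[252.1 120.9]] [[397. 400.]] [[397. 462.]]
-0.03 [[252.2 124.1]] [[398. 383.]] [[398. 442.]]
-0.02 [[252.3 127.2]] [[398. 368.]] [[398. 425.]]
-0.01 [[252.3 130.3]] [[398. 355.]] [[398. 409.]]
0 [[252.4 133.4]] [[398. 343.]] [[398. 395.]]
0.01 [[252.5 136.4]] [[398. 332.]] [[398. 382.]]
0.02 [[252.5 139.4]] [[398. 323.]] [[398. 370.]]
```

View pics/m6.png

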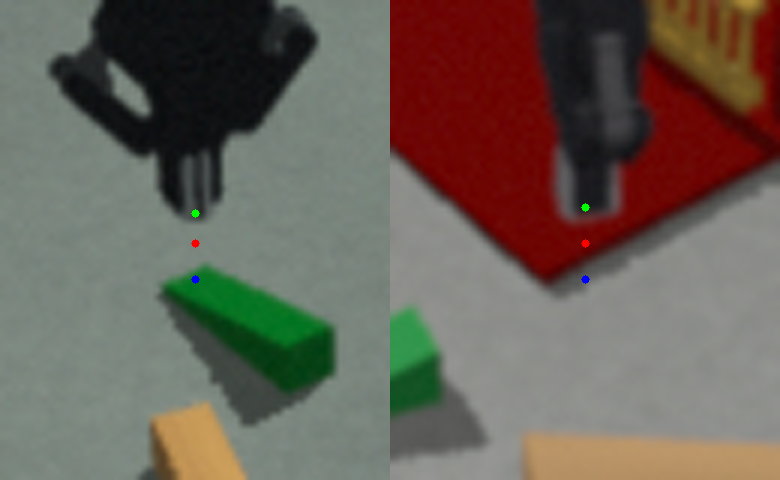

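In all three cameras the shut fingertips sit about 37 mm behind where the stated tool frame puts them: the true tip is near tool y = -0.018, not +0.019. That is why the grasp closed above the wedge. I'll measure the offset exactly by touching clear table lightly, then grasp.

```bash
python3 - <<'E'
from h import *
d=np.array([.9217,-.3878,0]);d/=np.linalg.norm(d);L=np.array([-d[1],d[0],0]);rw=rot(L)
g=np.array([.5105,-.1268,0])-.035*d; q=g-.058*L
robot.move_l(q+[0,0,.06],speed=.2); robot.move_l(q+[0,0,.01],speed=.1,stop_force=4)
r=robot.move_l(q+[0,0,-.035],speed=.03,stop_force=4); t=robot.read_tcp_pos()[2]; print("touch",r,t,robot.read_t())
robot.move_l(q+[0,0,.08],speed=.2)
if r and -.03<t<-.008:
    jaws.grip(.8); robot.move_l(g+[0,0,.08],speed=.2); f=robot.move_l(g+[0,0,t+.006],speed=.1,stop_force=8)
    print("hit",f); jaws.grip(0,force=60); print("gap",robot.read_finger_gap(),robot.read_tcp_pos())
    robot.move_l(g+[0,0,.10],speed=.15); print("gap",robot.read_finger_gap(),robot.read_force().round(2),robot.read_t())
E
```

```text
touch True -0.019120010400034214 18.0917
hit False
gap 0.3605828824848454 [ 0.47869508 -0.11326668 -0.01241775]
gap 0.35724887257167603 [-0.98  0.26 -0.28] 22.25
```

The wedge is held (gap 0.36 ≈ 31 mm). The touch put the tip at TCP z + 19 mm. Next I place it on the ledge and slide it in.

```bash
python3 - <<'E'
from h import *
robot.move_to(cab(-.12,-.09,.10),RC); robot.move_l(cab(-.12,-.09,.02),speed=.1)
f=robot.move_l(cab(-.12,-.09,-.012),speed=.02,stop_force=3); z=robot.read_tcp_pos()[2]; print("down",f,z,"exp -.0025",robot.read_force().round(2),robot.read_finger_gap())
if f and abs(z+.0025)<.005:
    f=robot.move_l(cab(-.062,-.09,z),speed=.06,stop_force=8);print(f,tocab(robot.read_tcp_pos()).round(4),robot.read_force().round(2))
    if not f:
        f=robot.move_l(cab(-.03,-.09,z),speed=.02,stop_force=13);print(f,tocab(robot.read_tcp_pos()).round(4),robot.read_force().round(2))
print(robot.read_t(),robot.read_finger_gap())
a=viewer.snapshot("side")[:,:,::-1];b=shot("w7")[:,:,::-1]
cv2.imwrite("pics/m7.png",np.hstack([cv2.resize(a[60:200,190:340],(400,373)),cv2.resize(b[120:300,150:343],(400,373))]))
E
```

```text
down True -0.0023778056139713358 exp -.0025 [-1.66 -0.32  4.61] 0.36213627986266467
True [-0.1202 -0.09   -0.0024] [-0.4  -0.33  4.95]
25.35 0.35973983402381327
```

View pics/m7.png

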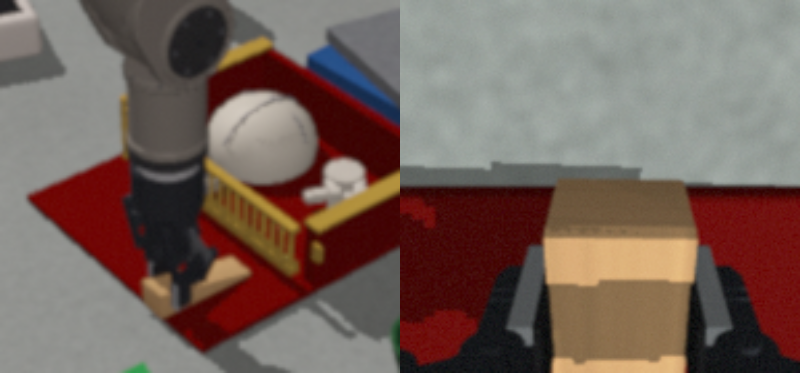

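The wedge lies flat on the ledge, square to the shut gate, with its thin end pointing at it. The slide tripped on the 8 N stop at once, probably a pressing and start-up transient. I'll continue with less downward pressure.

```bash
python3 - <<'E'
from h import *
x,y,z=tocab(robot.read_tcp_pos())
robot.move_l(cab(x,-.09,-.0015),speed=.02); print(robot.read_force().round(2))
f=robot.move_l(cab(-.065,-.09,-.0015),speed=.05,stop_force=20);print(f,tocab(robot.read_tcp_pos()).round(4),robot.read_force().round(2))
if not f:
    f=robot.move_l(cab(-.03,-.09,-.0015),speed=.02,stop_force=13);print(f,tocab(robot.read_tcp_pos()).round(4),(robot.read_force()).round(2))
print(robot.read_t(),robot.read_finger_gap())
E
```

```text
[-0.06 -0.43 -0.94]
False [-0.0654 -0.09   -0.0016] [-0.23 -0.11 -1.51]
True [-0.0486 -0.0901 -0.0023] [-2.39  0.02  5.  ]
27.975 0.36377137415384536
```

```bash
python3 - <<'E'
from h import *
f=robot.move_l(cab(-.035,-.09,-.0020),speed=.01,stop_force=14);print(f,tocab(robot.read_tcp_pos()).round(4),robot.read_force().round(2),robot.read_finger_gap())
jaws.grip(.75); print(robot.read_force().round(2))
# shut the jaws behind the heel and tap it in for certain
robot.move_l(cab(-.055,-.09,.05),speed=.1); robot.move_l(cab(-.12,-.09,.06),speed=.15); jaws.grip(0,force=40)
robot.move_l(cab(-.12,-.09,0.003),speed=.15)   # tips 12 mm above ledge
f=robot.move_l(cab(-.05,-.09,.003),speed=.025,stop_force=14);print("tap",f,tocab(robot.read_tcp_pos()).round(4),robot.read_force().round(2))
robot.move_l(cab(-.13,-.09,.003),speed=.15); robot.move_l(cab(-.16,-.09,.14),speed=.25); robot.dwell(.2)
a=viewer.snapshot("side")[:,:,::-1];b=shot("w8")[:,:,::-1];print(robot.read_t())
cv2.imwrite("pics/m8.png",np.hstack([cv2.resize(a[60:210,190:350],(400,375)),cv2.resize(b[100:340,130:386],(400,375))]))
E
```

```text
True [-0.0488 -0.0902 -0.0024] [-1.12 -1.18  4.24] 0.3596368567922857
[ 0.39  0.16 -0.04]
tap True [-0.0847 -0.0901  0.002 ] [ 1.07  0.68 -0.06]
34.4917
```

View pics/m8.png

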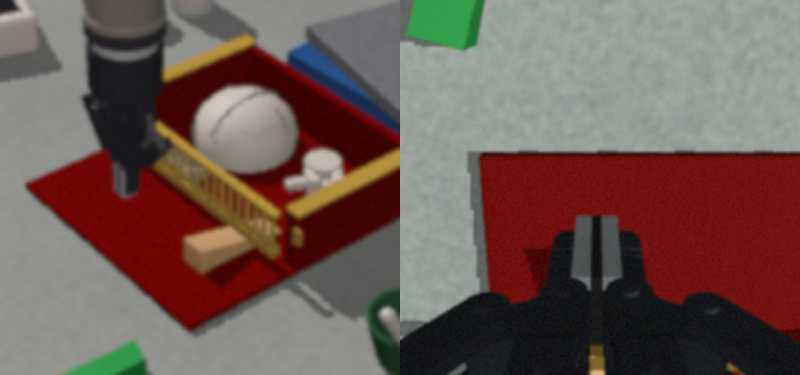

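```bash
python3 -c "
from h import *
print(robot.read_force().round(2),robot.read_t()); robot.hand_in()"
```

```text
[ 0.13 -0.16  0.24] 34.4917
the job is handed in; nothing more can be done
```

I shut the gate, then slid the thick wedge thin end first under its free half until it jammed. I let go, tapped the heel once more and handed in at about 34.5 s of the 61 s allowed.

**Last checks**
- **Jam:** three pushes with 13–14 N force stops put the wedge's middle 13.6–13.8 mm before the gate foot, where about 15 mm was expected. I did not check the jam by pulling on the wedge or the gate.
- **Final picture:** it shows the gate shut with the wedge under its free half. The gripper had backed off, and the tool force read about zero.

**What went wrong or disagreed**
- **Fingertip offset:** the first grasp closed above the wedge without touching it. The real fingertips stand about 38 mm farther back than the stated tool frame. Three cameras showed this and a light touch on the table confirmed it; after correcting for it, the second grasp held.
- **False stop:** the first slide tripped its 8 N stop at once, probably from pressing on the ledge, so I repeated it with less downward pressure.
- **Shelf position:** my first rough estimate from the fixed cameras was about 10 mm off in x. I used the closer wrist view, and the gate push agreed with it within about 1 mm.

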